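Used syringe into the sharps bin, spring flap eased shut

TASK

Throw the used syringe, the one with the bare needle, into the yellow sharps bin: lift the bin's red spring flap until it stays open by itself, carry the syringe over without touching its needle and let it go into the bin, then ease the flap all the way down until it is fully shut, never letting its spring slam it. Leave the capped clean syringe and everything else on the bench where it is.

Things in the scene. Friction and masses are not known exactly. Their poses are not given: they have to be found in the camera images.
- bin_mouth (a point): centre of the mouth of the fixed yellow sharps bin, level with its rim, 140 mm above the bench. Bin 150 mm deep (x), 240 mm wide (y), 140 mm high outside, walls 4 mm; the inside is about 130 mm deep, some old sharps on the bottom. Axes: x from the front (flap handle side) to the hinge side, y along the width, z up
- bin_hinge (a point): middle of the flap's hinge line, which runs along the bin's y on top of its far edge, 75 mm in +x of the mouth's centre, at rim height (140 mm)
- flap_bar (a point): middle of the round 8 mm grip bar of the flap's steel wire handle, parallel to the bin's y, straight for 82 mm, 192 mm from the hinge line. The 100 mm wide wire loop lies in the flap's plane, its bar about 40 mm beyond the flap's front edge. Shut: 148 mm above the bench, 117 mm in -x of the mouth's centre, gap to the bin's front wall about 38 mm
- flap (a joint): hinge of the red 150 x 236 mm flap: 0 shut, grows as its front is lifted up and over, stop at 1.78 rad (past upright). Over-centre springs: let go below about 1.25 rad it is pulled shut and slams (about 4 N at the bar near shut, less higher up); beyond 1.4 rad they hold it open on the stop (about 2 N at the bar moves it). Letting go within 3 mm of shut at the bar is still gentle
- used_barrel (a point): centre of the white barrel (16.5 mm thick, 82 mm long, along x) of the used syringe lying in the blue tray, axis 11 mm above the bench. At the +x end an orange hub and bare steel needle, tip 93 mm from this point; at the -x end a 30 mm wide finger flange (at 42 mm) and thumb disc, end 59 mm from this point. About 20 g, balanced near this point. z up
- used_needle: orange hub and bare steel needle of the used syringe, not to be touched. Origin at the barrel's front end, 52 mm long along +x (hub 15 mm, needle 37 mm)
- clean_barrel (a point): centre of the barrel of the clean syringe: the same size and white barrel, but with a green cap 9 mm thick and 55 mm long over its needle. In the same tray, roughly parallel to the used one and about 90 mm from it, on either side; leave it
- tray: blue plastic tray, fixed, 220 by 250 mm, floor 3 mm thick, walls 3 mm thick and 16 mm high. Origin under its centre on the bench, x and y along its 220 and 250 mm sides; the syringes lie roughly along y
- vial: small amber vial with metal cap, 22 mm thick and 42 mm high, standing in a corner of the tray; origin under its centre; leave it
- beaker: glass beaker, 72 mm across, 95 mm high, standing towards the back; origin under its centre; leave it
- reagent: brown bottle with black cap, 70 mm across, 160 mm high, beyond the bin and tray on the left; origin under its centre; leave it
- wash_bottle: white wash bottle with red spout, 64 mm across, 185 mm high, beyond the bin and tray on the right; origin under its centre; leave it
- jar: white jar with blue band, 64 mm across, 66 mm high, on the left, nearer the robot; origin under its centre; leave it
There are look-alikes about, which are no part of the job. What is shaped like the part that bears used_barrel but pink or purple is not meant.

How it is judged:
On the way, in this order (a step that is already met when the one before it is completed fails the run):
1. the flap is lifted past its dead point and stays open (beyond 1.6 rad) (value of joint flap above 1.6 rad), for 0.3 s.
2. the used syringe is let go inside the bin while the flap stands open (x of used_barrel in the frame of bin_mouth between -0.075 and 0.075 m and y of used_barrel in the frame of bin_mouth between -0.12 and 0.12 m and z of used_barrel in the frame of bin_mouth below -0.03 m and contact force between the fingers and used_syringe below 0.2 N and value of joint flap above 1.4 rad), for 0.2 s.
3. the flap is fully shut (value of joint flap below 0.04 rad), for 0.2 s.
At the end, for the whole second after the job is handed in: The used syringe lies at rest inside the bin (barrel centre within the walls and at least 30 mm below the rim) and the flap is shut within 0.04 rad (8 mm at the bar) and still. On the way the flap never closed faster than 3 rad/s (x of used_barrel in the frame of bin_mouth between -0.075 and 0.075 m and y of used_barrel in the frame of bin_mouth between -0.12 and 0.12 m and z of used_barrel in the frame of bin_mouth below -0.03 m and contact force between the fingers and used_syringe below 0.2 N and value of joint flap below 0.04 rad and linear speed of used_syringe below 0.05 m/s and velocity of joint flap between -0.05 and 0.05 rad/s); the robot touches nothing.
It fails at once if the flap slams: it closes faster than 3 rad/s (velocity of joint flap below -3 rad/s and value of joint flap below 1.3 rad).
It fails at once if the fingers touch the bare needle or its hub (contact force between the fingers and used_needle above 0.3 N).
It fails at once if the clean syringe is moved by more than 30 mm (distance of clean_barrel from where it was at the start of the episode above 0.03 m).
It fails at once if the vial is moved by more than 30 mm (distance of vial from where it was at the start of the episode above 0.03 m).
It fails at once if the beaker, brown bottle, wash bottle or jar is moved by more than 30 mm (distance of any of beaker, reagent, wash_bottle, jar from where it was at the start of the episode above 0.03 m).
It also fails if it takes over 72 s, if anything falls off the work surface, if the arm or the gripper's body presses on something with over 40 N, if the wrist force passes 120 N, or if a joint passes its speed limit or range.

ROBOT

A 6-joint arm with a two-finger parallel gripper is mounted at the origin on the work surface. World frame = base frame: x ahead of the robot, y to its left, z up, the work surface at z = 0. Lengths are in m, angles in rad, forces in N, time in s.
With the tool pointing down it reaches from about 0.35 to 0.975 m from the base axis. Payload 4.9 kg.
Tool frame: the origin (TCP) lies midway between the tips of the shut fingers; the grasp point (between the pads) lies 19 mm behind it; z points along the fingers, y is the direction in which the jaws open and shut (so a half turn about z gives the same grasp; the last joint's range is limited). The gripper opens to 85 mm and grips with 20 to 120 N. Pads are 22 mm wide; open, the fingers measure 114 mm over their backs; the gripper's body (76 mm by 85 mm) begins 54 mm behind the grasp point. The pads swing forward as they close: fully open they stand 13 mm farther back than shut.
Start: joints at [1, 0.053, 1.613, -0, 1.476, -0.119], TCP at [0.273, 0.562, 0.231] pointing down, gripper open.
Joint ranges: [-3.01, 3.01], [-1.01, 2.22], [0.06, 2.58], [-1.02, 4.17], [0.09, 2.62], [-3.14, 3.14]. Speed limits (rad/s): [2.57, 2.57, 3.14, 3.14, 3.14, 3.14].

INTERFACE

Orientations are given as a rotation vector (axis times angle).
In Python, from station import ctrl gives the robot as it stands.
- The arm moves only by the shell command python3 -m jog 'ROWS' [FORCE]. ROWS is JSON, one flat list of numbers, 7 for each row, row after row: the opening, from 0 (shut) to 1 (fully open), then the shift along the tool's x, y, z in m, then the turn, a rotation vector about the tool's x, y, z in degrees. A call has 1 to 10 rows; each row shifts and turns the commanded pose from where the row before left it, along the tool's axes as they then stand; what a row does not reach is not made up. A row lasts 1/8 s, in which the tool goes at most 62.5 mm and 10.7 degrees, less where a joint would pass 70% of its speed; a pose out of reach is approached as far as the arm can. A call with a gripper value outside its range is refused whole. The fingers move at their own pace and stop on an object; FORCE is the grip in N (left out, the last holds). Time passes only in rows, so rows that do not move let the fingers close. It gives the time, the measured TCP pose, the force and the opening at its end, in the units of the state.
- ctrl.get_obs(): the state, without advancing time (a new reading comes with each control period).
- ctrl.get_image(name): name is "side" or "top"; returns a dict with "image" (480x640x3 uint8, blue, green, red), "camera_matrix" (3x3 intrinsics, pixels), "dist_coeffs" ([k1, k2, p1, p2, k3] as OpenCV has them; the pictures are not rectified), "rvec" (rotation vector, rad) and "tvec" (3), from world to camera coordinates, as OpenCV has them. Camera axes: x right, y down, z forward; pixel columns grow to the right and rows downward; lengths in m; the calibration is good to about 2 mm. A picture is of the moment at which its call begins. There is no depth.
- ctrl.finish_job(): hands the job in, once; it reports no verdict.
Trained networks look in a picture, given as the dict that the camera call returned (one of the last four; its "shot" number tells which), for a name from the list of things; names that differ only in an ending like _2 or _b are one class to them, and where a whole thing is asked for, a point or a joint stands for the part that bears it (a point fixed in the world has none). Each returns a list of dicts, best first, with "p" (0 to 1); they miss things now and then, are a little off and sometimes report something else, mostly with a low value. They report only what shows in the picture. A call takes as long as a camera call. They do not tell look-alikes from the thing itself.
- ctrl.boxes_of(target, picture): "box" ([centre column, centre row, width, height] in pixels, round what is visible of it).
The state is a dict: "t": time; "q": joint angles; "dq": joint speeds; "effort": joint torques, N m; "tool_pos": TCP position; "tool_rot": TCP orientation; "contact_force": force on the tool from outside, world axes, zero at the start; "wrist_torque": the same for the moment, N m; "opening": finger opening in m.
Only numpy, scipy, OpenCV 4.12 (cv2) and the standard library are available. Lean on these libraries where they do the work, as an engineer would, in place of code of your own. Each camera call takes 0.05 s, during which the arm holds its last target. There are 200 camera calls.

## Working session

There is one attempt and no reset: what is moved stays moved. The work goes in short steps, Python scripts to look and compute and a shell command to move; the robot and the scene stay as the last step left them, time stands still between calls to the robot, and variables do not carry over. Pictures are saved under pics/ and viewed, about 8 in all and at most 12, crops included, and the job is handed in when it is done.

```bash
ls; mkdir -p pics; cat > h.py <<'E'
import numpy as np, cv2, json
from scipy.spatial.transform import Rotation as R
from station import ctrl
def ray(im,u,v):
    p=cv2.undistortPoints(np.array([[[u,v]]],float),im["camera_matrix"],im["dist_coeffs"])[0,0]
    M=cv2.Rodrigues(np.array(im["rvec"],float))[0]; t=np.array(im["tvec"],float).ravel()
    return -M.T@t, M.T@np.array([p[0],p[1],1.])
def atz(im,u,v,z):
    o,d=ray(im,u,v); return o+d*(z-o[2])/d[2]
def proj(im,P):
    return cv2.projectPoints(np.atleast_2d(np.array(P,float)),np.array(im["rvec"],float),np.array(im["tvec"],float),im["camera_matrix"],im["dist_coeffs"])[0][:,0]
def tri(a,ua,b,ub):
    o1,d1=ray(a,*ua);o2,d2=ray(b,*ub)
    A=np.stack([d1,-d2],1); s=np.linalg.lstsq(A,o2-o1,rcond=None)[0]
    p,q=o1+s[0]*d1,o2+s[1]*d2; return (p+q)/2,np.linalg.norm(p-q)
E
python3 - <<'E'
from h import *
np.set_printoptions(precision=3,suppress=True)
for n in("top","side"):
    im=ctrl.get_image(n); cv2.imwrite(f"pics/{n}0.png",im["image"])
    M=cv2.Rodrigues(np.array(im["rvec"]))[0]; print(n,"cam",-M.T@np.array(im["tvec"]).ravel())
    for t in ["flap_bar","flap","used_barrel","used_needle","clean_barrel","tray","vial","beaker","reagent","wash_bottle","jar"]:
        print(t,[(np.round(b["box"]).astype(int).tolist(),round(b["p"],2)) for b in ctrl.boxes_of(t,im)[:3]])
o=ctrl.get_obs(); print(o["tool_pos"],o["tool_rot"],R.from_rotvec(o["tool_rot"]).as_matrix(),o["opening"],o["t"])
E
```

```text
pics
top cam [0.332 0.011 1.575]
flap_bar [([258, 240, 94, 73], 0.66)]
flap [([257, 241, 93, 74], 0.94), ([419, 210, 2, 10], 0.34)]
used_barrel [([448, 171, 6, 44], 0.58), ([431, 327, 23, 26], 0.55), ([253, 153, 18, 27], 0.53)]
used_needle [([389, 238, 90, 80], 0.58)]
clean_barrel [([384, 260, 50, 6], 0.49), ([486, 208, 47, 27], 0.47), ([311, 153, 26, 26], 0.17)]
tray [([389, 240, 90, 80], 0.72), ([257, 238, 97, 73], 0.46)]
vial [([418, 208, 5, 10], 0.5)]
beaker [([312, 154, 24, 32], 0.89)]
reagent [([170, 207, 33, 31], 0.87), ([257, 239, 94, 71], 0.34)]
wash_bottle [([485, 210, 45, 28], 0.85)]
jar [([175, 266, 26, 26], 0.83)]
side cam [ 0.156 -0.658  0.768]
flap_bar []
flap [([290, 176, 108, 76], 0.63)]
used_barrel [([282, 433, 32, 60], 0.74), ([516, 347, 49, 19], 0.64), ([371, 183, 21, 28], 0.61)]
used_needle []
clean_barrel [([338, 325, 44, 57], 0.63)]
tray [([370, 331, 155, 135], 0.59)]
vial [([436, 333, 12, 22], 0.55)]
beaker [([408, 209, 34, 50], 0.6), ([437, 333, 11, 17], 0.58), ([290, 176, 107, 77], 0.56)]
reagent [([283, 130, 24, 38], 0.94)]
wash_bottle [([499, 388, 60, 65], 0.84)]
jar [([229, 171, 23, 31], 0.72)]
[0.273 0.562 0.231] [-0.704 -3.062  0.   ] [[-0.9    0.437 -0.   ]
 [ 0.437  0.9   -0.   ]
 [ 0.    -0.    -1.   ]] 0.0856679306328929 1.2
```

```bash
python3 - <<'E'
import cv2
t=cv2.imread("pics/top0.png"); cv2.imwrite("pics/t1.png",cv2.resize(t[130:355,140:520],(800,474),interpolation=cv2.INTER_CUBIC))
s=cv2.imread("pics/side0.png"); cv2.imwrite("pics/s1.png",cv2.resize(s[100:470,210:560],(567,600),interpolation=cv2.INTER_CUBIC))
E
```

```text
(no output)
```

View pics/t1.png

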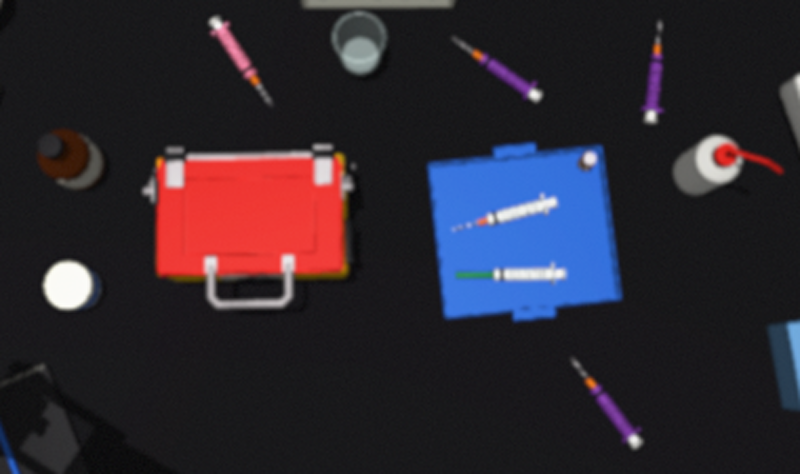

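View pics/s1.png

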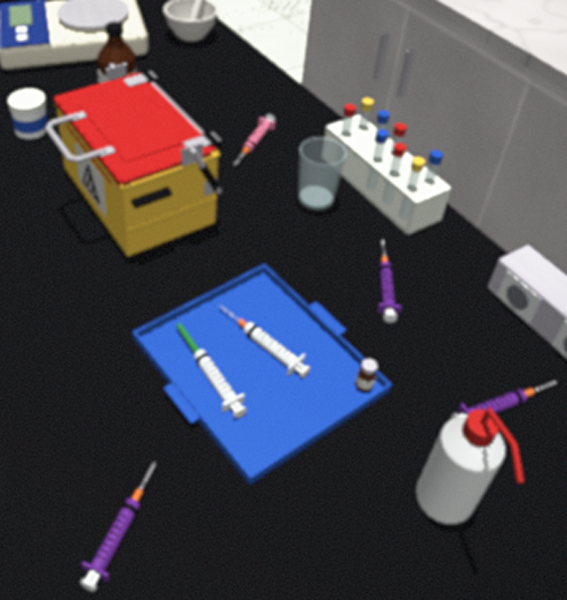

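The top view shows the used syringe: needle tip at about (355,239), thumb end at (404,225) in full-image pixels. The clean one lies below it in the image, nearer the robot. The bin handle bar is near (259,274). The side view agrees.

```bash
python3 - <<'E'
from h import *
np.set_printoptions(precision=4,suppress=True)
a=ctrl.get_image("top"); im=a["image"]; b=ctrl.get_image("side")
hsv=cv2.cvtColor(im,cv2.COLOR_BGR2HSV)
f=lambda x,y:(140+x/2.105,130+y/2.105)
# red flap
m=((hsv[...,0]<8)|(hsv[...,0]>172))&(hsv[...,1]>150)&(hsv[...,2]>120)
n,l,s,c=cv2.connectedComponentsWithStats(m.astype(np.uint8)); i=1+s[1:,4].argmax()
pts=np.argwhere(l==i)[:,::-1].astype(np.float32)
r=cv2.minAreaRect(pts); bp=cv2.boxPoints(r); print("flap",[atz(a,*p,0.148)[:2] for p in bp], r)
# light gray: bar
m=(hsv[...,1]<60)&(hsv[...,2]>90); m[:262]=0; m[285:]=0; m[:,:225]=0; m[:,290:]=0
y,x=np.nonzero(m); print("bar px",x.min(),x.max(),y.min(),y.max())
for u in range(x.min(),x.max()+1,4):
    k=y[x==u]; print(u,k.min(),k.max(),atz(a,u,k.mean(),.148)[:2]) if len(k) else 0
# syringe whites
m=(hsv[...,1]<75)&(hsv[...,2]>120); m[:215]=0;m[250:]=0; m[:,:360]=0; m[:,412:]=0
y,x=np.nonzero(m); P=np.c_[x,y].astype(np.float32); v=cv2.fitLine(P,cv2.DIST_L2,0,.01,.01).ravel(); t=(P-v[2:])@v[:2]
print("used white",len(x),atz(a,*(v[2:]+v[:2]*t.min()),.011),atz(a,*(v[2:]+v[:2]*t.max()),.011), P[t.argmin()],P[t.argmax()])
for nme,p in dict(tip=(453,229),hub=(489,219),end=(557,201),c0=(456,274),cend=(566,274)).items(): print(nme,f(*p),atz(a,*f(*p),.011))
g=lambda x,y:(210+x/1.62,100+y/1.62)
for nme,p in dict(tip=(221,308),hub=(246,326),end=(303,370),barL=(52,125),barR=(108,155)).items(): print("side",nme,atz(b,*g(*p),.011 if 'bar' not in nme else .148))
cv2.imwrite("pics/syr.png",cv2.resize(np.hstack([im[205:280,340:420],b["image"][275:350,330:410]]),(800,375),interpolation=cv2.INTER_CUBIC))
E
```

```text
flap [array([0.5924, 0.2933]), array([0.5934, 0.0473]), array([0.4433, 0.0461]), array([0.4419, 0.2889])] ((258.3203125, 232.76438903808594), (54.53253173828125, 89.24947357177734), 89.30130767822266)
bar px 238 278 262 276
238 262 271 [0.4254 0.2233]
242 270 275 [0.4091 0.2123]
246 272 276 [0.4049 0.2014]
250 272 275 [0.4062 0.1905]
254 272 275 [0.4062 0.1797]
258 272 275 [0.4061 0.1688]
262 272 275 [0.406 0.158]
266 272 275 [0.406  0.1471]
270 272 275 [0.4059 0.1363]
274 270 275 [0.4085 0.1255]
278 262 271 [0.4247 0.1146]
used white 193 [ 0.5252 -0.1389  0.011 ] [ 0.5547 -0.2536  0.011 ] [366. 235.] [404. 226.]
tip (355.2019002375297, 238.78859857482183) [ 0.5147 -0.1061  0.011 ]
hub (372.3040380047506, 234.0380047505938) [ 0.5287 -0.1577  0.011 ]
end (404.6080760095012, 225.48693586698337) [ 0.554 -0.256  0.011]
c0 (356.6270783847981, 260.16627078384795) [ 0.4506 -0.1094  0.011 ]
cend (408.8836104513064, 260.16627078384795) [ 0.4492 -0.2661  0.011 ]
side tip [ 0.5146 -0.1083  0.011 ]
side hub [ 0.5276 -0.1512  0.011 ]
side end [ 0.5524 -0.2461  0.011 ]
side barL [0.4129 0.2146 0.148 ]
side barR [0.4552 0.1082 0.148 ]
```

View pics/syr.png

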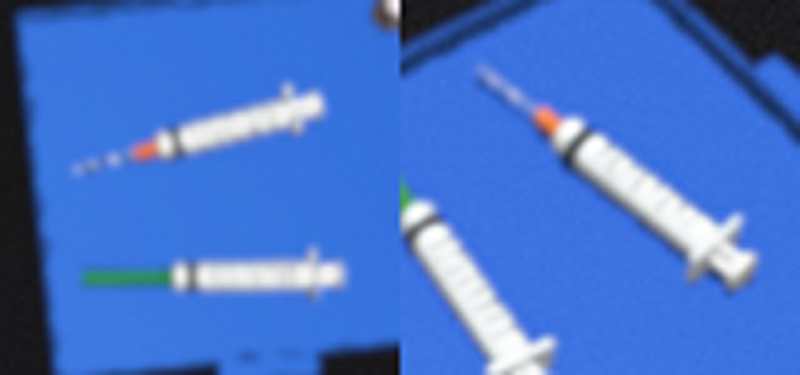

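```bash
python3 -m jog '[0.3,0,0,-0.003,0,0,10.68, 0.3,0,0,-0.003,0,0,10.68, 0.3,0,0,-0.003,0,0,10.68, 0.3,0,0,-0.003,0,0,10.68, 0.3,0,0,-0.003,0,0,10.68, 0.3,0,0,-0.003,0,0,10.68]' 30
python3 -m jog '[0.3,-0.049,0.0166,0,0,0,0, 0.3,-0.049,0.0166,0,0,0,0, 0.3,-0.049,0.0166,0,0,0,0, 0.3,-0.049,0.0166,0,0,0,0, 0.3,-0.049,0.0166,0,0,0,0, 0.3,-0.049,0.0166,0,0,0,0, 0.3,-0.049,0.0166,0,0,0,0, 0.3,-0.049,0.0166,0,0,0,0, 0.3,0,0,0,0,0,0]'
python3 - <<'E'
from h import *
o=ctrl.get_obs();print(R.from_rotvec(o["tool_rot"]).as_matrix().round(3),o["opening"],o["q"])
a=ctrl.get_image("side");cv2.imwrite("pics/s2.png",cv2.resize(a["image"][60:300,190:450],(650,600)))
E
```

```text
t: 2.05
tool_pos: [0.2728, 0.5623, 0.2494]
tool_rot: [2.228, 2.215, -0.0]
contact_force: [-0.2, -0.6, -1.4]
opening: 0.0256
t: 3.18
tool_pos: [0.4067, 0.1678, 0.2495]
tool_rot: [2.227, 2.215, 0.001]
contact_force: [0.4, 0.6, 0.4]
opening: 0.0255
[[ 0.005  1.     0.001]
 [ 1.    -0.005 -0.   ]
 [-0.     0.001 -1.   ]] 0.025478186424722632 [ 2.22219829e-01 -4.25773980e-01  1.99916716e+00 -4.41279350e-04
  1.56746453e+00  2.27397237e-01]
```

View pics/s2.png

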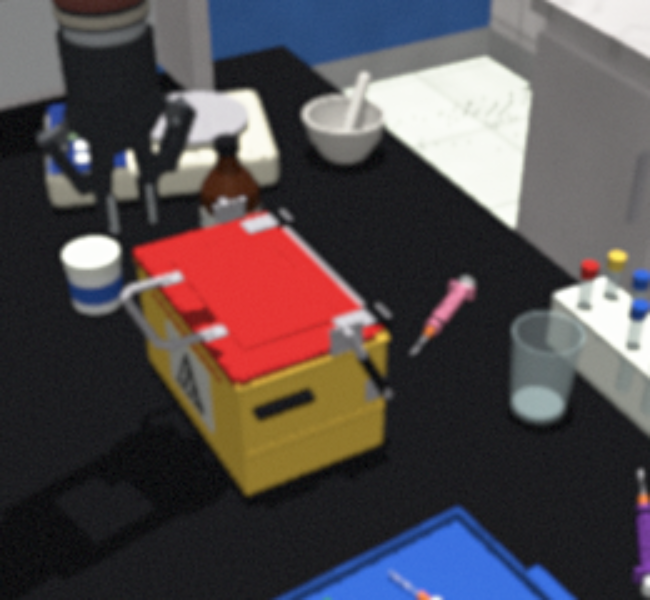

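Side view: gripper tips at crop (110–155, 225), above the handle, whose bar runs from about (125,295) to (165,342).

```bash
python3 - <<'E'
from h import *
a=ctrl.get_image("side");q=proj(a,[[.406,.210,.148],[.406,.169,.148],[.406,.128,.148]]);print((q-[190,60])*2.5)
E
python3 -m jog '[0.3,0,0,0.04,0,0,0, 0.3,0,-0.001,0.03,0,0,0, 0.3,0,0,0.025,0,0,0, 0.3,0,0,0.024,0,0,0, 0.3,0,0,0,0,0,0]'
```

```text
[[125.17131935 297.38173318]
 [141.0119468  319.83934694]
 [157.72098838 343.51506066]]
t: 3.9
tool_pos: [0.4028, 0.1713, 0.1282]
tool_rot: [-2.216, -2.223, 0.006]
contact_force: [-0.6, 0.3, -0.7]
opening: 0.0257
```

```bash
python3 -m jog '[0,0,0.001,0,0,0,0, 0,0,0,0,0,0,0, 0,0,0,0,0,0,0, 0,0,0,0,0,0,0]' 25
python3 - <<'E'
from h import *
for i in range(2):
    ctrl.get_image("top"); o=ctrl.get_obs();print(np.round(o["tool_pos"],4),np.round(o["contact_force"],1),o["opening"])
# increments (tool y = +x, tool z = -dz) for circle
th=np.linspace(0,1.76,21)+.0417
x=-.1922*np.cos(th);z=.1922*np.sin(th)
for k in range(20): print(k,round(x[k+1]-x[k],4),round(-(z[k+1]-z[k]),4))
E
```

```text
t: 4.4
tool_pos: [0.4042, 0.1713, 0.131]
tool_rot: [-2.217, -2.22, 0.004]
contact_force: [-7.6, 1.6, 2.2]
opening: 0.0067
[0.4042 0.1713 0.131 ] [-7.6  1.6  2.5] 0.006814695486408287
[0.4042 0.1713 0.131 ] [-8.3  1.1  1.6] 0.00695541099543746
0 0.0014 -0.0168
1 0.0029 -0.0167
2 0.0044 -0.0163
3 0.0058 -0.0159
4 0.0072 -0.0153
5 0.0085 -0.0146
6 0.0097 -0.0138
7 0.0109 -0.0129
8 0.012 -0.0119
9 0.013 -0.0108
10 0.0139 -0.0096
11 0.0147 -0.0084
12 0.0154 -0.007
13 0.0159 -0.0057
14 0.0164 -0.0042
15 0.0167 -0.0028
16 0.0169 -0.0013
17 0.0169 0.0002
18 0.0168 0.0017
19 0.0166 0.0031
```

```bash
python3 -m jog '[0,0,-0.001,-0.0168,0,0,0, 0,0,0.0029,-0.0167,0,0,0, 0,0,0.0044,-0.0163,0,0,0, 0,0,0.0058,-0.0159,0,0,0, 0,0,0.0072,-0.0153,0,0,0, 0,0,0,0,0,0,0]'
python3 - <<'E'
from h import *
a=ctrl.get_image("side");cv2.imwrite("pics/s3.png",cv2.resize(a["image"][30:270,190:450],(650,600)))
E
```

```text
t: 5.25
tool_pos: [0.4262, 0.1715, 0.214]
tool_rot: [-2.22, -2.222, -0.006]
contact_force: [-0.7, 6.2, -4.2]
opening: 0.0068
```

View pics/s3.png

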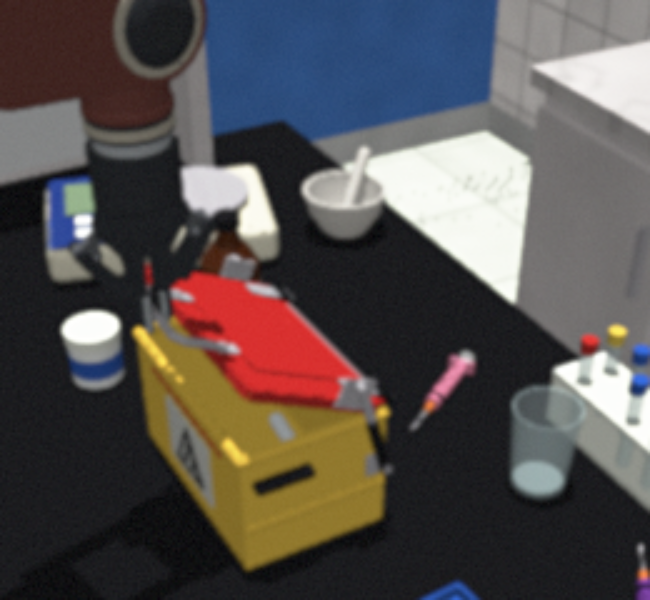

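The flap is up about 25°, with the bar held in the fingers at crop (150,305). Continuing.

```bash
python3 -m jog '[0,0,0.0085,-0.0146,0,0,0, 0,0,0.0097,-0.0138,0,0,0, 0,0,0.0109,-0.0129,0,0,0, 0,0,0.012,-0.0119,0,0,0, 0,0,0.013,-0.0108,0,0,0, 0,0,0,0,0,0,0]' && python3 -m jog '[0,0,0.0139,-0.0096,0,0,0, 0,0,0.0147,-0.0084,0,0,0, 0,0,0.0154,-0.007,0,0,0, 0,0,0.0159,-0.0057,0,0,0, 0,0,0.0164,-0.0042,0,0,0, 0,0,0,0,0,0,0]'
```

```text
t: 6.05
tool_pos: [0.4795, 0.1722, 0.2787]
tool_rot: [-2.218, -2.222, -0.006]
contact_force: [-4.8, 6.8, 3.5]
opening: 0.0067
t: 6.8
tool_pos: [0.5568, 0.1723, 0.3136]
tool_rot: [-2.219, -2.223, -0.008]
contact_force: [-1.1, 7.4, 4.0]
opening: 0.007
```

```bash
python3 -m jog '[0,0,0.0167,-0.0028,0,0,0, 0,0,0.0169,-0.0013,0,0,0, 0,0,0.0169,0.0002,0,0,0, 0,0,0.0168,0.0017,0,0,0, 0,0,0.0166,0.0031,0,0,0, 0,0,0,0,0,0,0]'
python3 - <<'E'
from h import *
a=ctrl.get_image("side");cv2.imwrite("pics/s4.png",cv2.resize(a["image"][0:240,190:450],(650,600)))
E
```

```text
t: 7.55
tool_pos: [0.6412, 0.1725, 0.3118]
tool_rot: [2.219, 2.224, 0.009]
contact_force: [2.7, 6.9, 0.7]
opening: 0.0066
```

View pics/s4.png

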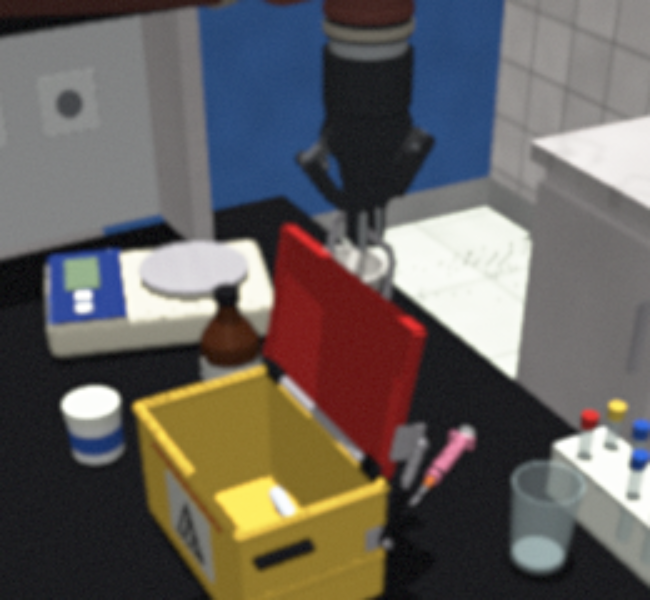

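The flap stands past upright with the bin open. Releasing the bar and heading to the syringe.

```bash
python3 -m jog '[0.35,0,0,0,0,0,0, 0.35,0,0,0,0,0,0, 0.35,0,0,0,0,0,0, 0.35,0,0,-0.03,0,0,0, 0.35,0,0,-0.04,0,0,0]'
python3 -m jog '[0.5,-0.046,-0.0129,0,0,0,0, 0.5,-0.046,-0.0129,0,0,0,0, 0.5,-0.046,-0.0129,0,0,0,0, 0.5,-0.046,-0.0129,0,0,0,0, 0.5,-0.046,-0.0129,0,0,0,0, 0.5,-0.046,-0.0129,0,0,0,0, 0.5,-0.046,-0.0129,0,0,0,0, 0.5,-0.046,-0.0129,0,0,0,0, 0.5,0,0,0.06,0,0,-7.2, 0.5,0,0,0.06,0,0,-7.2]'
python3 -m jog '[0.5,0,0,0.06,0,0,0, 0.5,0,0,0.06,0,0,0, 0.5,0,0,0.03,0,0,0, 0.5,0,0,0,0,0,0]'
python3 - <<'E'
from h import *
o=ctrl.get_obs();print(R.from_rotvec(o["tool_rot"]).as_matrix().round(3),o["opening"])
a=ctrl.get_image("side");b=ctrl.get_image("top")
cv2.imwrite("pics/s5.png",cv2.resize(a["image"][80:400,170:490],(600,600)))
print(proj(a,[.5385,-.196,.011]))
E
```

```text
t: 8.22
tool_pos: [0.6388, 0.17, 0.3783]
tool_rot: [-2.22, -2.22, 0.005]
contact_force: [0.3, -0.5, 0.7]
opening: 0.0295
t: 9.48
tool_pos: [0.5364, -0.1989, 0.2591]
tool_rot: [1.921, 2.483, 0.0]
contact_force: [0.5, 0.6, -0.6]
opening: 0.0424
t: 9.98
tool_pos: [0.5341, -0.1966, 0.106]
tool_rot: [-1.921, -2.477, 0.002]
contact_force: [-0.9, -0.8, 0.3]
opening: 0.0427
[[-0.249  0.968 -0.006]
 [ 0.968  0.249  0.003]
 [ 0.004 -0.005 -1.   ]] 0.04273026694687399
[[377.68295989 313.87116411]]
```

View pics/s5.png

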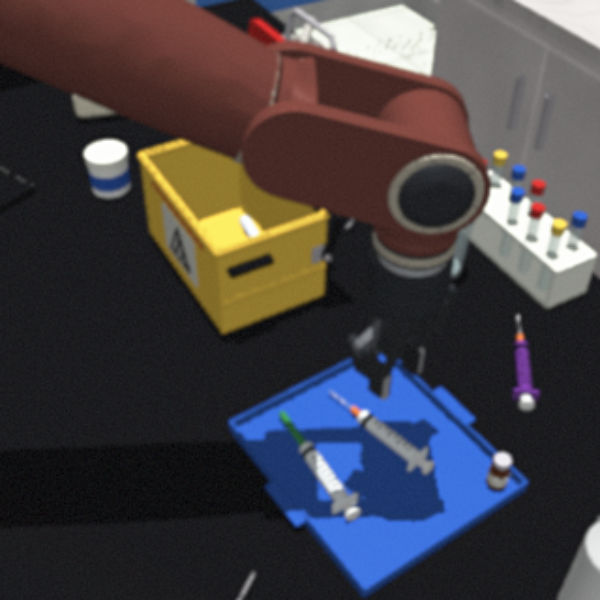

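The picture has the barrel centre at about crop (392,440); my estimate projects to (389,439), so they agree. The flap is still open. Descending.

```bash
python3 -m jog '[0.5,0,0.003,0.035,0,0,0, 0.5,0,0,0.035,0,0,0, 0.5,0,0,0.02,0,0,0, 0.5,0,0,0.008,0,0,0, 0.5,0,0,0,0,0,0]'
python3 - <<'E'
from h import *
p=[]
for i in range(3):
    ctrl.get_image("top"); o=ctrl.get_obs();p.append(np.r_[o["tool_pos"],o["contact_force"]])
print(np.round(p,4))
E
```

```text
t: 10.7
tool_pos: [0.5401, -0.1972, 0.0122]
tool_rot: [1.924, 2.482, 0.0]
contact_force: [0.4, -1.1, 0.3]
opening: 0.0425
[[ 0.5404 -0.1974  0.0127  0.1888  0.1564  0.7648]
 [ 0.5406 -0.1974  0.0129  0.3911  0.0679  0.7665]
 [ 0.5405 -0.1974  0.0129 -0.1473  0.422   0.1921]]
```

```bash
python3 -m jog '[0.5,0,-0.001,0.007,0,0,0, 0,0,0,0,0,0,0, 0,0,0,0,0,0,0, 0,0,0,0,0,0,0, 0,0,0,0,0,0,0]' 25
python3 -m jog '[0,0,0,-0.01,0,0,0, 0,0,0,-0.03,0,0,0, 0,0,0,-0.03,0,0,0, 0,0,0,0,0,0,0]'
python3 - <<'E'
from h import *
a=ctrl.get_image("side")
cv2.imwrite("pics/s6.png",cv2.resize(a["image"][200:400,270:490],(660,600)))
E
```

```text
t: 11.48
tool_pos: [0.5384, -0.1971, 0.0043]
tool_rot: [-1.925, -2.483, -0.0]
contact_force: [0.2, 0.1, -0.4]
opening: 0.0154
t: 11.98
tool_pos: [0.5409, -0.1983, 0.0782]
tool_rot: [1.92, 2.477, 0.002]
contact_force: [1.1, 0.4, -0.3]
opening: 0.015
```

View pics/s6.png

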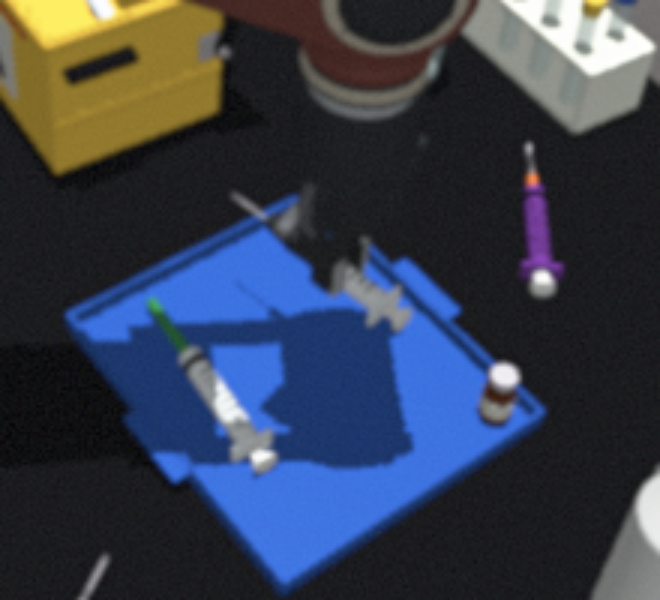

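The syringe is held level by its barrel; the needle is clear at crop (235,195) and the clean syringe is undisturbed. Carrying it to the bin.

```bash
python3 -m jog '[0,0,0,-0.05,0,0,0, 0,0,0,-0.055,0,0,7.2, 0,0,0,-0.055,0,0,7.2, 0,0,0,0,0,0,0]'
python3 -m jog '[0,0.03,-0.0019,0,0,0,0, 0,0.042,-0.0019,0,0,0,0, 0,0.042,-0.0019,0,0,0,0, 0,0.042,-0.0019,0,0,0,0, 0,0.042,-0.0019,0,0,0,0, 0,0.042,-0.0019,0,0,0,0, 0,0.042,-0.0019,0,0,0,0, 0,0.042,-0.0019,0,0,0,0, 0,0.042,-0.0019,0,0,0,0, 0,0,0,0,0,0,0]'
python3 - <<'E'
from h import *
a=ctrl.get_image("side"); o=ctrl.get_obs();print(np.round(o["tool_pos"],4),o["opening"])
cv2.imwrite("pics/s7.png",cv2.resize(a["image"][0:240,190:450],(650,600)))
E
```

```text
t: 12.52
tool_pos: [0.5407, -0.1982, 0.2395]
tool_rot: [2.215, 2.216, 0.004]
contact_force: [0.4, 0.5, -0.2]
opening: 0.0155
t: 13.78
tool_pos: [0.5195, 0.1708, 0.2313]
tool_rot: [-2.214, -2.225, 0.006]
contact_force: [-0.2, -0.3, -1.1]
opening: 0.0151
[0.5199 0.1695 0.2316] 0.015392112729366176
```

View pics/s7.png

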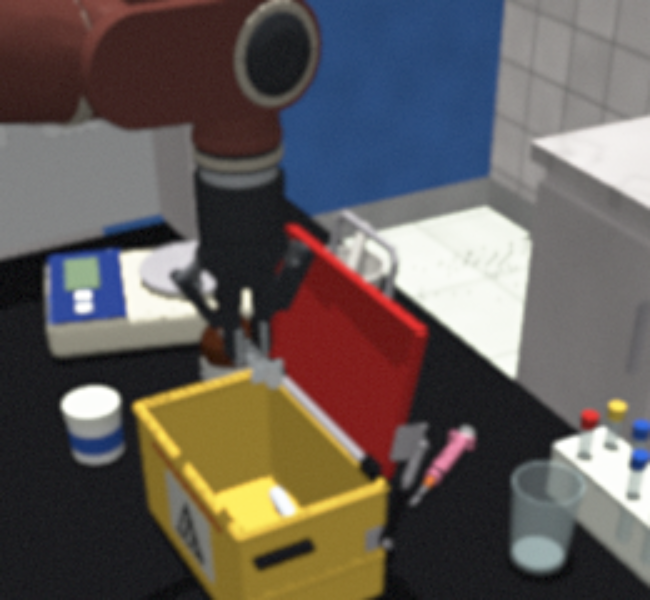

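The syringe is above the bin, clear of the flap. Lowering and releasing.

```bash
python3 -m jog '[0,0,0.001,0.05,0,0,0, 0,0,0,0.05,0,0,0, 0,0,0,0.045,0,0,0, 0,0,0,0,0,0,0, 0,0,0,0,0,0,0]'
python3 -m jog '[0.35,0,0,0,0,0,0, 0.35,0,0,0,0,0,0, 0.35,0,0,0,0,0,0, 0.35,0,0,0,0,0,0, 0.35,0,0,-0.06,0,0,0, 0.35,0,0,-0.06,0,0,0, 0.35,0,0,-0.06,0,0,0, 0.35,0,0,-0.06,0,0,0, 0.35,0,0,-0.06,0,0,0, 0.35,0,0,0,0,0,0]'
python3 - <<'E'
from h import *
a=ctrl.get_image("side")
cv2.imwrite("pics/s8.png",cv2.resize(a["image"][0:240,190:450],(650,600)))
E
```

```text
t: 14.45
tool_pos: [0.523, 0.1683, 0.0905]
tool_rot: [2.221, 2.221, 0.002]
contact_force: [-0.6, -0.2, -0.1]
opening: 0.0151
t: 15.7
tool_pos: [0.5238, 0.1693, 0.3969]
tool_rot: [2.216, 2.217, 0.016]
contact_force: [0.7, -0.2, -0.4]
opening: 0.0303
```

View pics/s8.png

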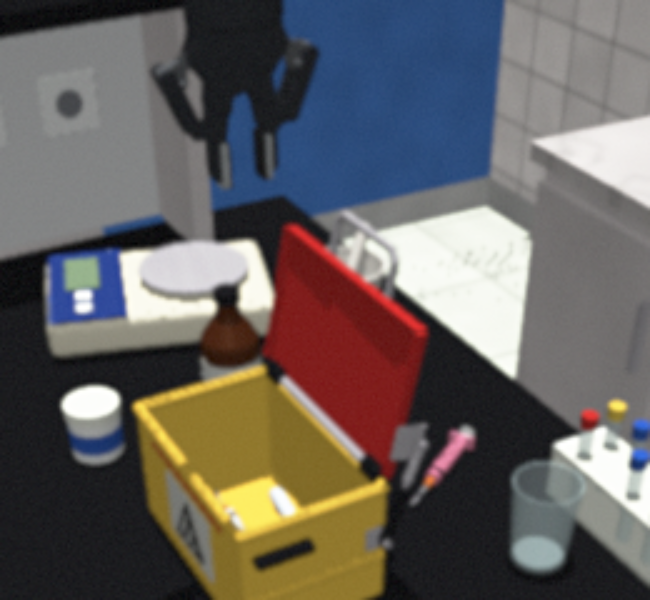

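The syringe's barrel shows inside the bin at crop (232,518), the gripper is empty and the flap is still open. Re-gripping the bar at its recorded position.

```bash
python3 -m jog '[0.35,0,0.04,0,0,0,0, 0.35,0,0.04,0,0,0,0, 0.35,0,0.038,0,0,0,0, 0.35,0,0,0.03,0,0,0, 0.35,0,0,0.03,0,0,0, 0.35,0,0,0.025,0,0,0, 0.35,0,0,0,0,0,0]'
python3 -m jog '[0,0,0,0,0,0,0, 0,0,0,0,0,0,0, 0,0,0,0,0,0,0, 0,0,0,0,0,0,0]' 25
python3 - <<'E'
from h import *
a=ctrl.get_image("side")
cv2.imwrite("pics/s9.png",cv2.resize(a["image"][0:240,190:450],(650,600)))
E
```

```text
t: 16.62
tool_pos: [0.638, 0.1687, 0.2986]
tool_rot: [-2.217, -2.218, 0.012]
contact_force: [-0.5, 0.6, -1.3]
opening: 0.0301
t: 17.12
tool_pos: [0.6405, 0.169, 0.305]
tool_rot: [2.22, 2.222, 0.002]
contact_force: [0.3, -0.1, -1.4]
opening: 0.0071
```

View pics/s9.png

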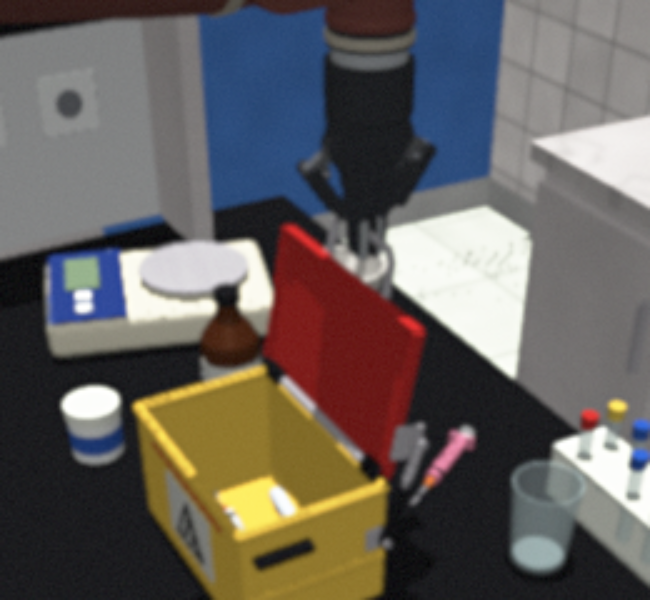

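```bash
python3 -m jog '[0,0,-0.0166,-0.0031,0,0,0, 0,0,-0.0168,-0.0017,0,0,0, 0,0,-0.0169,-0.0002,0,0,0, 0,0,-0.0169,0.0013,0,0,0, 0,0,-0.0167,0.0028,0,0,0, 0,0,0,0,0,0,0]' && python3 -m jog '[0,0,-0.0164,0.0042,0,0,0, 0,0,-0.0159,0.0057,0,0,0, 0,0,-0.0154,0.007,0,0,0, 0,0,-0.0147,0.0084,0,0,0, 0,0,-0.0139,0.0096,0,0,0, 0,0,0,0,0,0,0]'
```

```text
t: 17.92
tool_pos: [0.5559, 0.168, 0.307]
tool_rot: [2.219, 2.219, 0.0]
contact_force: [0.2, -4.8, 3.6]
opening: 0.0068
t: 18.68
tool_pos: [0.4784, 0.1673, 0.27]
tool_rot: [2.221, 2.221, -0.009]
contact_force: [-3.6, -8.0, 0.2]
opening: 0.0068
```

```bash
python3 -m jog '[0,0,-0.013,0.0108,0,0,0, 0,0,-0.012,0.0119,0,0,0, 0,0,-0.0109,0.0129,0,0,0, 0,0,-0.0097,0.0138,0,0,0, 0,0,-0.0085,0.0146,0,0,0, 0,0,0,0,0,0,0]' && python3 -m jog '[0,0,-0.0072,0.0153,0,0,0, 0,0,-0.0058,0.0159,0,0,0, 0,0,-0.0044,0.0163,0,0,0, 0,0,-0.0029,0.0167,0,0,0, 0,0,-0.0010,0.010,0,0,0, 0,0,0,0,0,0,0]'
python3 - <<'E'
from h import *
a=ctrl.get_image("side")
cv2.imwrite("pics/s10.png",cv2.resize(a["image"][80:240,200:373],(649,600)))
E
```

```text
t: 19.42
tool_pos: [0.4242, 0.1672, 0.2038]
tool_rot: [-2.221, -2.222, 0.01]
contact_force: [-1.2, -7.1, -3.0]
opening: 0.007
t: 20.18
tool_pos: [0.4044, 0.1671, 0.1307]
tool_rot: [2.219, 2.22, -0.006]
contact_force: [2.1, -8.1, -3.3]
opening: 0.0072
```

View pics/s10.png

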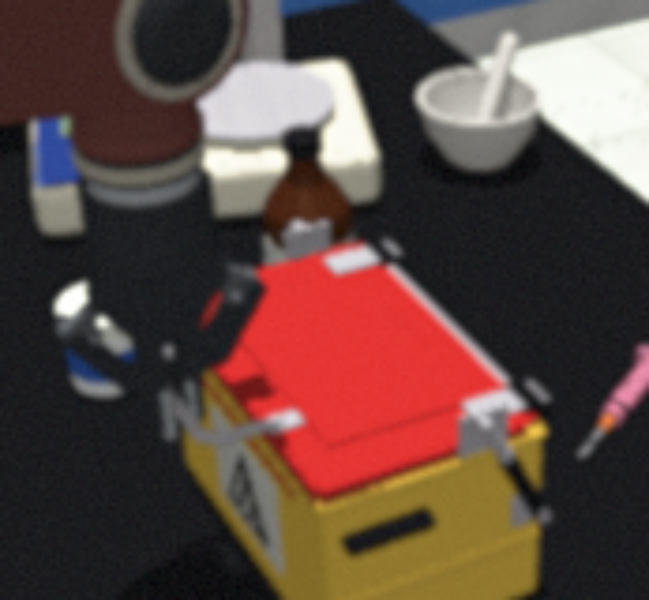

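A few mm gap remains at the front. Easing down in small steps until the contact force shows shut.

```bash
python3 -m jog '[0,0,0,0.002,0,0,0, 0,0,0,0.002,0,0,0, 0,0,0,0,0,0,0]'; python3 -m jog '[0,0,0,0.002,0,0,0, 0,0,0,0.001,0,0,0, 0,0,0,0,0,0,0]';
```

```text
t: 20.6
tool_pos: [0.4042, 0.1671, 0.1273]
tool_rot: [2.219, 2.22, -0.007]
contact_force: [0.2, -8.6, -2.8]
opening: 0.0071
t: 20.98
tool_pos: [0.4043, 0.1672, 0.127]
tool_rot: [2.219, 2.221, -0.008]
contact_force: [-8.0, -9.7, 10.6]
opening: 0.007
```

```bash
python3 -m jog '[0,0,0,0.002,0,0,0, 0,0,0,0,0,0,0]'
```

```text
t: 21.22
tool_pos: [0.4043, 0.1673, 0.1268]
tool_rot: [2.219, 2.222, -0.009]
contact_force: [-13.2, -11.4, 19.8]
opening: 0.0071
```

Position stalls at z 0.127 while the force rises to 20 N, so it's on the stop. Relaxing, releasing, retreating.

```bash
python3 -m jog '[0,0,0,-0.003,0,0,0, 0,0,0,0,0,0,0, 0.3,0,0,0,0,0,0, 0.3,0,0,0,0,0,0, 0.3,0,0,0,0,0,0]'
python3 -m jog '[0.3,0,0,-0.02,0,0,0, 0.3,0,0,-0.04,0,0,0, 0.3,0,0,-0.05,0,0,0, 0.3,0,0,-0.05,0,0,0, 0.3,0,0,0,0,0,0, 0.3,0,0,0,0,0,0]'
python3 - <<'E'
from h import *
a=ctrl.get_image("side");b=ctrl.get_image("top")
cv2.imwrite("pics/s11.png",cv2.resize(a["image"][60:420,190:510],(533,600)))
E
```

```text
t: 21.85
tool_pos: [0.4046, 0.1691, 0.1262]
tool_rot: [-2.22, -2.222, -0.001]
contact_force: [-0.2, 0.5, 0.4]
opening: 0.0258
t: 22.6
tool_pos: [0.4044, 0.1689, 0.2856]
tool_rot: [-2.22, -2.222, 0.0]
contact_force: [-0.4, 0.8, -0.3]
opening: 0.0257
```

```bash
python3 - <<'E'
from h import *
a=ctrl.get_image("side");s0=cv2.imread("pics/side0.png").astype(int)
d=np.abs(a["image"].astype(int)-s0).sum(2)
# bin front part/handle (below gripper), tray
for n,(r0,r1,c0,c1) in dict(flap=(150,215,255,345),handle=(170,200,235,285),clean=(290,360,315,365),vial=(320,345,428,445),used=(285,335,342,405)).items(): print(n,d[r0:r1,c0:c1].mean().round(1),(d[r0:r1,c0:c1]>120).mean().round(3))
for t in("flap","beaker","jar","vial"): print(t,[np.round(x["box"]).tolist() for x in ctrl.boxes_of(t,a)[:1]])
E
```

```text
flap 8.4 0.015
handle 34.3 0.118
clean 9.9 0.02
vial 4.5 0.0
used 46.2 0.147
flap [[288.0, 178.0, 104.0, 73.0]]
beaker [[409.0, 210.0, 31.0, 44.0]]
jar [[229.0, 171.0, 24.0, 28.0]]
vial [[437.0, 332.0, 9.0, 20.0]]
```

```bash
python3 - <<'E'
from h import *
a=ctrl.get_image("side")["image"];s0=cv2.imread("pics/side0.png")
for n,(r0,r1,c0,c1) in dict(handleR=(182,200,255,285),handle=(170,200,238,285),flapfrontR=(190,215,270,310)).items():
    r=cv2.matchTemplate(a[r0-10:r1+10,c0-10:c1+10],s0[r0:r1,c0:c1],cv2.TM_CCOEFF_NORMED); _,v,_,l=cv2.minMaxLoc(r); print(n,round(v,3),"shift",l[0]-10,l[1]-10)
E
```

```text
handleR 0.854 shift 0 0
handle 0.899 shift 0 0
flapfrontR 0.991 shift 0 0
```

Handle and flap front match the initial shut picture with zero pixel shift (1 px ≈ 2 mm), so the flap is shut.

```bash
python3 -c "
from station import ctrl
print(ctrl.finish_job())"
```

```text
the job is handed in; nothing more can be done
None
```

The used syringe is in the bin, the flap is shut, and I handed the job in at about 23 s of the 72 s allowed.

**What I did:** I gripped the flap bar, lifted it past its dead point and let it rest open. I picked the used syringe up by the middle of its barrel and released it inside the bin. Then I gripped the bar again and led the flap down at about 0.7 rad/s. I pressed it onto its stop (20 N), relaxed and let go.

**Last checks:**
- **Syringe:** after the release the picture showed its barrel inside the bin, partly hidden by the front wall.
- **Flap:** its front edge and handle match the first, shut picture with no pixel shift. The match is 0.99 on the flap and 0.85–0.90 on the handle. The handle area did look different in a plain comparison (12 % of its pixels), which I put down to the gripper or its shadow but did not confirm.
- **Other things:** the vial and clean syringe areas of the picture are unchanged, and the jar and beaker boxes moved by at most 1 pixel. I did not check the reagent and wash bottles again at the end, but the arm never went near them.

**One check failed:** I couldn't view the last picture, because the 12-picture limit was reached. The final state was therefore confirmed only by comparing numbers from the images.

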